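# Tip the dough stamps to check their undersides and reject the one missing a boss

## Robot

A 6-joint arm with a two-finger parallel gripper is mounted at the origin on a cart in front of the work surface, level with it; the furniture and walls round the work are solid. World frame = base frame: x ahead of the robot, y to its left, z up, the work surface at z = 0. Lengths are in m, angles in rad, forces in N, time in s.
With the tool pointing down it reaches from about 0.325 to 0.9 m from the base axis. Payload 6.1 kg.
Tool frame: the origin (TCP) lies midway between the tips of the shut fingers; the grasp point (between the pads) lies 19 mm behind it; z points along the fingers, y is the line along which they close (so a half turn about z gives the same grasp; the last joint's range is limited). The gripper opens to 85 mm and grips with 20 to 120 N. Pads are 22 mm wide; open, the fingers measure 114 mm over their backs; the gripper's body (76 mm by 85 mm) begins 54 mm behind the grasp point. The pads swing forward as they close: fully open they stand 13 mm farther back than shut.
Start: joints at [-1.257, 0.22, 1.526, -0, 1.395, -0.126], TCP at [0.266, -0.566, 0.231] pointing down, gripper open.
Joint ranges: [-2.98, 2.98], [-0.91, 2.08], [0.09, 2.57], [-1.24, 4.39], [0.2, 2.65], [-2.68, 2.68]. Speed limits (rad/s): [2.57, 2.57, 3.01, 3.14, 3.14, 3.14].

## Interface

Orientations are given as a unit quaternion [w, x, y, z].
In Python, from station import get_obs, viewer, workorder gives the robot as it stands. The module is installed in compiled form; this text tells all that it offers.
- The arm moves only by the tool drive_tool, never from a script. Its argument "motion" is a list of rows, each a list of 7 numbers: the opening, from 0 (shut) to 1 (fully open), then the shift along the tool's x, y, z normalised to -1 to 1, where 1 is 0.04 m, then the turn, a rotation vector about the tool's x, y, z normalised to -1 to 1, where 1 is 45 degrees. In form: [[hand, x, y, z, rx, ry, rz], ...]. A call has 1 to 12 rows; each row shifts and turns the commanded pose from where the row before left it, along the tool's axes as they then stand; what a row does not reach is not made up. A row lasts 1/10 s, in which the tool goes at most 50 mm and 8.59 degrees, less where a joint would pass 70% of its speed; a pose out of reach is approached as far as the arm can. A call with a number of a shift or a turn outside -1 to 1 is refused whole. A call with a gripper value outside its range is refused whole. The fingers move at their own pace and stop on an object; "newtons" is the grip in N (left out, the last holds). Time passes only in rows, so rows that do not move let the fingers close. It gives the time, the measured TCP pose, the force, the opening and the grip force at its end, in the units of the state.
- get_obs(): the state, without advancing time (a new reading comes with each control period).
- viewer.get_image(name): name is "scene" or "top"; returns a dict with "img" (400x640x3 uint8, red, green, blue), "mtx" (3x3 intrinsics, pixels), "R" (3x3) and "t" (3): a world point X has camera coordinates R X + t. Camera axes: x right, y down, z forward; pixel columns grow to the right and rows downward; lengths in m; the calibration is good to about 2 mm. A picture is of the moment at which its call begins. There is no depth.
- workorder.close_job(): hands the job in; it is judged then, once.
The state is a dict: "time_s": time; "qpos": joint angles; "dq": joint speeds; "effort": joint torques, N m; "eef_pos": TCP position; "tool_rot": TCP orientation; "contact_force": force on the tool from outside, world axes, zero at the start; "torque": the same for the moment, N m; "finger_gap": finger opening in m; "gripper_force": force on a finger pad.
Only numpy, scipy, OpenCV 4.12 (cv2) and the standard library are available. Lean on these libraries where they do the work, as an engineer would, in place of code of your own. Each camera call takes 0.05 s, during which the arm holds its last target. There are 200 camera calls.

## Task

Check the three dough stamps: first tip every one over onto its side, away from the robot, so that its underside with the blue bosses faces the robot. Once all three lie like that, pick up the one whose centre boss is missing and set it down gently in the middle of the white plate; leave the two sound ones lying where they fell. Don't disturb the oil bottle, the spice jar or the salt shaker behind them.

Things in the scene. Friction and masses are not known exactly. Their poses are not given: they have to be found in the camera images.
- sound_stamp_1: sound dough stamp, loose, 0.45 kg, 120 mm high: plate 90x90x8 mm on five blue bosses (22 mm across, 12 mm high; four at x, y = +-30 mm, one in the centre); stem 18 mm across with a T bar on top. Origin: centre of the underside, at the bosses' ends; z runs up the stem. Starts upright, x pointing away from the robot within 0.3 rad; pushed at the bar along its x it tips over the plate's edge
- sound_stamp_2: second sound dough stamp, exactly like sound_stamp_1, with all five bosses. On its side a stamp rests on a plate edge and the T bar: z points about 19 degrees below level. It is bottom-heavy: tipping it by the bar, the bar must travel about 100 mm (tilt some 50 degrees) before it goes over by itself; let go earlier and it rocks back upright
- faulty_stamp: the faulty dough stamp: same shape, size and axes as sound_stamp_1, but its centre boss is missing (four blue bosses and a bare grey seat with a screw hole in the middle); upright it looks the same as the others
- sound_stamp_1_bar (a point): middle of the round wooden T bar of sound_stamp_1 (24 mm thick, 70 mm long along the stamp's y), 108 mm along z from its origin; 12 mm above the table when the stamp lies
- sound_stamp_2_bar (a point): middle of the T bar of sound_stamp_2, likewise
- faulty_stamp_bar (a point): middle of the T bar of faulty_stamp, likewise
- faulty_stamp_stem (a point): point on the axis of faulty_stamp's stem, 60 mm along z from its origin, near the balance point: the place to pinch across the 18 mm stem when it lies (then about 30 mm above the table). Free stem runs from 29 mm (collar 38 mm across) to 96 mm along z
- plate: white round plate, loose, 0.6 kg, 200 mm across, rim 20 mm high, shallow well about 8 mm above the table; origin at the centre of its underside. It and the three stamps stand in a row across the table in any order, about 0.2 m apart
- oil_bottle: clear oil bottle with a yellow cap, loose, 82 mm across, 258 mm high, behind the row; origin at the centre of its underside
- spice_jar: glass spice jar with a black cap, loose, 45 mm across, 105 mm high, behind the row; origin at the centre of its underside
- salt_shaker: small salt shaker with a grey cap, loose, 44 mm across, 90 mm high, behind the row; origin at the centre of its underside
- ahead (a point): fixed point on the table top straight in front of the robot; its x axis is the world's x, straight away from the robot: a stamp lying with its z (stem) roughly along it, bar farther from the robot than the plate, faces the robot with its underside
There are look-alikes about, which are no part of the job. Leave any green or yellow look-alike of the faulty_stamp alone.

How it is judged:
By the outcome, as a careful person would: the job done as asked, in the order asked, and still so for the second after the job is handed in, with the robot touching nothing.
It also fails if it takes over 67 s, if anything falls off the work surface, if the arm or the gripper's body presses on something with over 40 N, if the wrist force passes 120 N, or if a joint passes its speed limit or range.

## Working session

There is one attempt and no reset: what is moved stays moved. The work goes in short steps, Python scripts to look and compute and a tool call to move; the robot and the scene stay as the last step left them, time stands still between calls to the robot, and variables do not carry over. Pictures are saved under pics/ and viewed, at most 10 in all, crops included, and the job is handed in when it is done.

Besides the shell and the picture viewer there is one more tool, called after "Emit:" as name(argument=value, ...), one argument or row to a line, values as JSON. drive_tool: Moves the arm, as the interface text tells. Scaled input: -1 to 1 covers 0.04 m each way for a shift and 45 degrees each way for a turn. Its arguments: {"type":"object","properties":{"motion":{"type":"array","items":{"type":"array","items":{"type":"number","minimum":-1,"maximum":1}}},"newtons":{"type":"number"}},"required":["motion"]}

```bash
mkdir -p pics
cat > h.py <<'E'
import numpy as np, cv2
from station import get_obs, viewer, workorder
def shot(name, fn=None):
    d=viewer.get_image(name)
    if fn: cv2.imwrite('pics/'+fn, cv2.cvtColor(np.asarray(d['img']),cv2.COLOR_RGB2BGR))
    return d
def ray(d,u,v):
    R=np.array(d['R']);t=np.array(d['t'])
    return -R.T@t, R.T@np.linalg.inv(d['mtx'])@np.array([u,v,1.])
def onz(d,u,v,z):
    c,r=ray(d,u,v); return c+r*(z-c[2])/r[2]
def proj(d,X):
    p=np.array(d['mtx'])@(np.array(d['R'])@np.array(X)+np.array(d['t'])); return p[:2]/p[2]
E
python3 - <<'E'
from h import *
a=shot('scene','s0.png');b=shot('top','t0.png')
for d in(a,b): print(-np.array(d['R']).T@d['t'], np.array(d['R'])[2], d['mtx'][0][0])
print(get_obs())
E
```

```text
[0.07231816 0.72508149 0.85131308] [ 0.41624016 -0.67945265 -0.6042253 ] 400.5166675914298
[ 0.33106015 -0.04707744  1.66887511] [ 0.16984521 -0.04985774 -0.98420872] 453.6739348075256
{'time_s': 0.1, 'qpos': array([-1.25713919e+00,  2.21177397e-01,  1.52747890e+00, -9.15910710e-06,
        1.39468832e+00, -1.26064886e-01]), 'dq': array([ 0.00108771, -0.00070463, -0.00167451,  0.00061376,  0.001069  ,
       -0.00033187]), 'effort': array([ 9.71260451e-04, -4.98242033e+01, -3.90546942e+01, -2.19034791e-04,
        5.62301677e-03, -3.75103912e-05]), 'eef_pos': array([ 0.26590258, -0.56502549,  0.23029938]), 'tool_rot': array([-8.71706440e-04,  9.75927222e-01,  2.18094683e-01, -8.65312265e-05]), 'contact_force': array([-0.01572033, -0.7131557 , -0.12452074]), 'torque': array([-0.00954546,  0.02084079,  0.00364048]), 'gripper_force': 0.0, 'finger_gap': 0.08561993062198939}
```

View pics/s0.png

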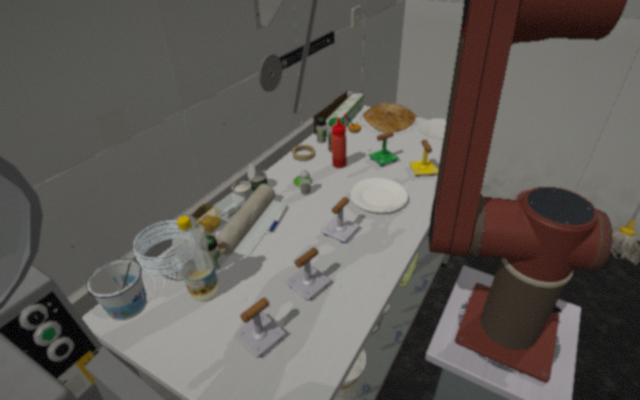

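View pics/t0.png

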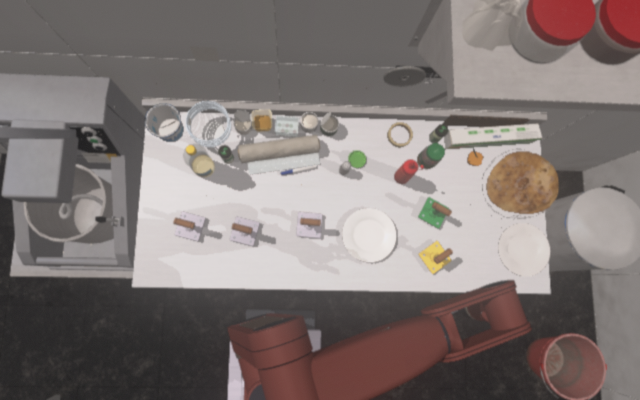

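The top view has away-from-robot pointing up. The three grey stamps have bars at about (185,223), (242,228) and (310,222), and the white plate is at (370,235). The green (435,210) and yellow (437,257) stamps are look-alikes to leave alone. The bottle is at (200,160), with the jar and shaker behind.

Run:
```python
from h import *
a=shot('scene');b=shot('top')
for nm,d,box in(('top',b,(150,200,340,260)),('scene',a,(225,180,370,370))):
    im=np.asarray(d['img']).astype(int)
    r,g,bl=im[...,0],im[...,1],im[...,2]
    m=((r-bl>25)&(r>g+12)).astype(np.uint8)
    M=np.zeros_like(m);x0,y0,x1,y1=box;M[y0:y1,x0:x1]=m[y0:y1,x0:x1]
    n,l,s,c=cv2.connectedComponentsWithStats(M)
    for i in range(1,n):
        if s[i,4]<25: continue
        ys,xs=np.where(l==i); (cx,cy),(w,h),an=cv2.minAreaRect(np.c_[xs,ys].astype(np.float32))
        P=np.c_[xs,ys]-c[i]; e=np.linalg.svd(P.astype(float),full_matrices=False)[2][0]
        p=onz(d,*c[i],0.112); q=onz(d,*(c[i]+10*e),0.112)-p
        print(nm,c[i].round(1),s[i,4],'size',round(w,1),round(h,1),'pos',p.round(4),'bar dir deg from y',round(np.degrees(np.arctan(-q[0]/q[1])),1))
im=np.asarray(b['img'])
for (u,v) in((187,227),(245,232),(310,225)): print(im[v+8,u-6:u+8:3].tolist())
cr=np.hstack([cv2.resize(im[200:260,150:340],None,fx=4,fy=4,interpolation=cv2.INTER_CUBIC)])
cr2=cv2.resize(im[95:185,140:340],(760,342),interpolation=cv2.INTER_CUBIC)
cv2.imwrite('pics/c1.png',cv2.cvtColor(np.vstack([cr2,cr]),cv2.COLOR_RGB2BGR))
# plate: white ellipse
for u,v in((370,235),(342,235),(397,235),(370,208),(370,262)): print('plate',onz(b,u,v,.02).round(3))
for n,(u,v) in dict(jar=(224,153),bottle=(202,163),cap=(191,149),greencap=(357,159),shaker=(345,169)).items(): print(n,onz(b,u,v,.0).round(3),onz(b,u,v,.1).round(3))
```

```text
top [183.5 222.7] 115 size 20.2 5.7 pos [0.5122 0.3226 0.112 ] bar dir deg from y -14.7
top [310.1 221.4] 109 size 20.2 5.5 pos [ 0.5268 -0.1086  0.112 ] bar dir deg from y -3.0
top [241.5 227.9] 107 size 19.6 5.4 pos [0.4987 0.1259 0.112 ] bar dir deg from y -13.5
scene [339.7 204.6] 129 size 6.4 19.1 pos [ 0.5246 -0.1068  0.112 ] bar dir deg from y -2.0
scene [305.6 257. ] 195 size 8.0 25.6 pos [0.4964 0.1274 0.112 ] bar dir deg from y -12.4
scene [254.1 309.3] 285 size 9.5 31.4 pos [0.5094 0.3225 0.112 ] bar dir deg from y -12.6
[[206, 195, 203], [208, 197, 206], [207, 196, 204], [206, 195, 204], [206, 195, 204]]
[[199, 189, 197], [198, 189, 196], [198, 188, 196], [199, 189, 197], [189, 181, 189]]
[[206, 195, 204], [207, 196, 205], [207, 196, 205], [207, 196, 204], [181, 176, 181]]
plate [ 0.493 -0.333  0.02 ]
plate [ 0.491 -0.23   0.02 ]
plate [ 0.495 -0.433  0.02 ]
plate [ 0.594 -0.333  0.02 ]
plate [ 0.395 -0.333  0.02 ]
jar [0.792 0.216 0.   ] [0.765 0.2   0.1  ]
bottle [0.751 0.296 0.   ] [0.726 0.275 0.1  ]
cap [0.804 0.34  0.   ] [0.776 0.317 0.1  ]
greencap [ 0.785 -0.288  0.   ] [ 0.758 -0.273  0.1  ]
shaker [ 0.744 -0.242  0.   ] [ 0.719 -0.23   0.1  ]
```

View pics/c1.png

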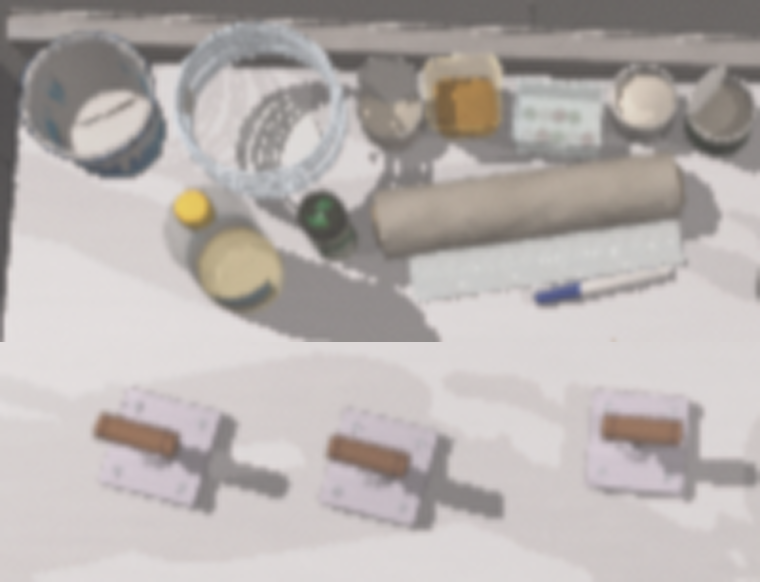

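```bash
cat >> h.py <<'E'
from scipy.spatial.transform import Rotation as Ro
def goto(p,psi=None):
    """total units (shift first in current tool axes; rz) needed to reach p, heading psi(deg)"""
    o=get_obs(); q=o['tool_rot']; R=Ro.from_quat([q[1],q[2],q[3],q[0]]).as_matrix()
    cur=np.degrees(np.arctan2(R[1,0],R[0,0]))
    w=np.array(p)-o['eef_pos']
    out=['shift(cur axes)',(R.T@w/0.04).round(3)]
    if psi is not None:
        c=np.radians(psi); Rt=np.array([[np.cos(c),np.sin(c),0],[np.sin(c),-np.cos(c),0],[0,0,-1]])
        rv=Ro.from_matrix(R.T@Rt).as_rotvec(degrees=True)/45
        out+=['turn',rv.round(3),'shift(after turn)',(Rt.T@w/0.04).round(3)]
    print('t',round(o['time_s'],2),'pos',o['eef_pos'].round(4),'psi',cur.round(1),*out)
E
python3 -c "
from h import *
goto((.481,-.106,.19),-3)"
```

```text
t 0.2 pos [ 0.266  -0.5652  0.2306] psi 25.2 shift(cur axes) [ 9.752 -8.097  1.026] turn [-0.002  0.     0.627] shift(after turn) [  4.768 -11.745   1.015]
```

Emit:
drive_tool(
  motion=[
    [0.53,0,0,0,0,0,0.157],
    [0.53,0,0,0,0,0,0.157],
    [0.53,0,0,0,0,0,0.157],
    [0.53,0,0,0,0,0,0.156],
    [0.53,0.3,-0.75,0,0,0,0],
    [0.53,0.3,-0.75,0,0,0,0],
    [0.53,0.3,-0.75,0,0,0,0],
    [0.53,0.3,-0.75,0,0,0,0],
    [0.53,0.3,-0.75,0,0,0,0],
    [0.53,0.3,-0.75,0,0,0,0],
    [0.53,0.3,-0.75,0,0,0,0],
    [0.53,0.3,-0.75,0,0,0,0],
  ],
)

```text
time_s: 1.4
eef_pos: [0.3749, -0.3296, 0.2312]
tool_rot: [-0.0, 1.0, -0.026, 0.0]
contact_force: [-0.2, -0.8, -0.6]
finger_gap: 0.0452
gripper_force: 0.0
```

Emit:
drive_tool(
  motion=[
    [0.53,0.3,-0.75,0,0,0,0],
    [0.53,0.3,-0.75,0,0,0,0],
    [0.53,0.3,-0.75,0,0,0,0],
    [0.53,0.3,-0.75,0,0,0,0],
    [0.53,0.3,-0.75,0,0,0,0],
    [0.53,0.3,-0.75,0,0,0,0],
    [0.53,0,0,0,0,0,0],
  ],
)

```text
time_s: 2.1
eef_pos: [0.4569, -0.152, 0.2312]
tool_rot: [-0.001, 1.0, -0.024, 0.0]
contact_force: [-0.5, -0.7, 0.8]
finger_gap: 0.0453
gripper_force: 0.0
```

```bash
python3 -c "
from h import *
goto((.481,-.106,.087),-3);print(get_obs()['finger_gap'])"
```

```text
t 2.1 pos [ 0.4569 -0.152   0.2312] psi -2.8 shift(cur axes) [ 0.545 -1.173  3.608] turn [-0.002 -0.     0.005] shift(after turn) [ 0.542 -1.179  3.606]
0.04533473524676313
```

Emit:
drive_tool(
  motion=[
    [0.53,0.27,-0.59,0,0,0,0],
    [0.53,0.27,-0.59,0,0,0,0],
    [0.53,0,0,0.6,0,0,0],
    [0.53,0,0,0.6,0,0,0],
    [0.53,0,0,0.6,0,0,0],
    [0.53,0,0,0.6,0,0,0],
    [0.53,0,0,0.6,0,0,0],
    [0.53,0,0,0.6,0,0,0],
  ],
)

```text
time_s: 2.9
eef_pos: [0.4797, -0.1097, 0.0863]
tool_rot: [0.0, 1.0, -0.026, -0.0]
contact_force: [-0.1, -0.7, -0.8]
finger_gap: 0.0453
gripper_force: 0.0
```

Emit:
drive_tool(
  motion=[
    [0.53,0.3,0,0,0,0,0],
    [0.53,0.3,0,0,0,0,0],
    [0.53,0.3,0,0,0,0,0],
    [0.53,0.3,0,0,0,0,0],
  ],
)

```text
time_s: 3.3
eef_pos: [0.5305, -0.1125, 0.0895]
tool_rot: [0.001, 1.0, -0.026, 0.001]
contact_force: [-2.1, -0.5, 1.5]
finger_gap: 0.0451
gripper_force: 0.8
```

Emit:
drive_tool(
  motion=[
    [0.53,0.3,0,0,0,0,0],
    [0.53,0.3,0,0,0,0,0],
  ],
)

```text
time_s: 3.5
eef_pos: [0.5547, -0.1136, 0.0897]
tool_rot: [0.001, 1.0, -0.026, 0.002]
contact_force: [-0.7, -0.8, 0.5]
finger_gap: 0.0451
gripper_force: 0.5
```

```bash
python3 -c "
from h import *
goto((.618,-.113,.087));print(get_obs()['contact_force'])
d=shot('scene');im=np.asarray(d['img'])[160:300,260:440];cv2.imwrite('pics/p1.png',cv2.resize(im,None,fx=4,fy=4)[:,:,::-1])"
```

```text
t 3.5 pos [ 0.5547 -0.1136  0.0897] psi -3.0 shift(cur axes) [ 1.579 -0.099  0.071]
[-0.67051054 -0.79292667  0.51704502]
```

View pics/p1.png

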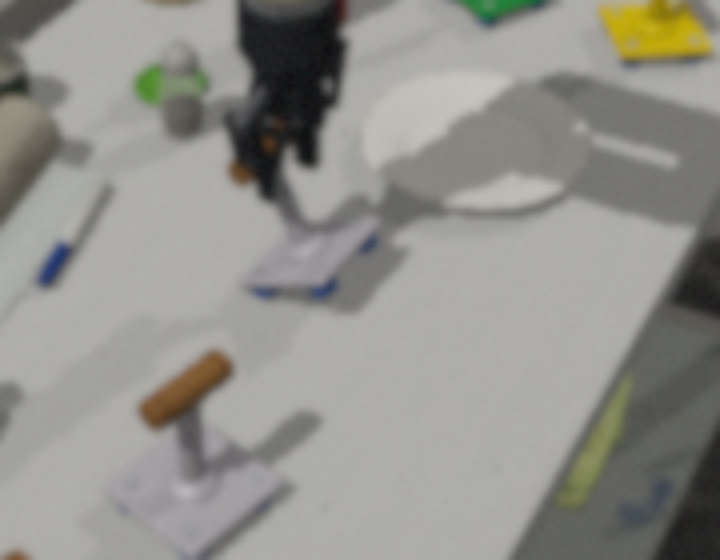

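The crop shows the right-hand stamp tilting cleanly, with both fingers behind its bar (crop ~(250,160)). I'll keep pushing.

Emit:
drive_tool(
  motion=[
    [0.53,0.3,0,0,0,0,0],
    [0.53,0.3,0,0,0,0,0],
    [0.53,0.3,0,0,0,0,0],
    [0.53,0.3,0,0,0,0,0],
    [0.53,0.25,0,0,0,0,0],
    [0.53,0.2,0,0,0,0,0],
    [0.53,0,0,0,0,0,0],
  ],
)

```text
time_s: 4.25
eef_pos: [0.6193, -0.1165, 0.0881]
tool_rot: [0.0, 1.0, -0.026, 0.001]
contact_force: [0.8, -0.2, 0.1]
finger_gap: 0.0451
gripper_force: 0.0
```

Emit:
drive_tool(
  motion=[
    [0.53,0,0,0,0,0,0],
    [0.53,0,0,0,0,0,0],
    [0.53,0,0,-0.8,0,0,0],
    [0.53,0,0,-0.8,0,0,0],
    [0.53,0,0,-0.8,0,0,0],
  ],
)

```text
time_s: 4.75
eef_pos: [0.617, -0.1161, 0.184]
tool_rot: [-0.0, 1.0, -0.026, -0.001]
contact_force: [0.8, -0.0, -0.3]
finger_gap: 0.045
gripper_force: 0.0
```

```bash
python3 -c "
from h import *
p=np.array([.498,.1265,0]);x=np.array([np.cos(np.radians(-13)),np.sin(np.radians(-13)),0])
print(p-.047*x);goto(p-.047*x+[0,0,.185],-13);print(get_obs()['contact_force'])
d=shot('top');im=np.asarray(d['img'])[190:270,150:400];cv2.imwrite('pics/p2.png',cv2.resize(im,None,fx=3,fy=3)[:,:,::-1])"
```

```text
[0.45220461 0.1370727  0.        ]
t 4.75 pos [ 0.617  -0.1161  0.184 ] psi -3.0 shift(cur axes) [-4.449 -6.103 -0.018] turn [-0.     0.002  0.222] shift(after turn) [-5.439 -5.24  -0.025]
[ 0.8022084  -0.03674516 -0.28111204]
```

View pics/p2.png

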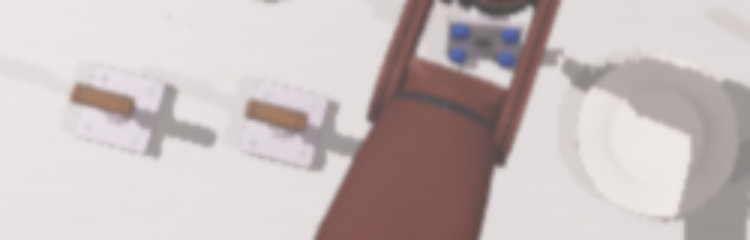

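The right stamp has tipped over with four blue bosses and a dark bare centre at crop (483,43), so it looks like the faulty one. The middle one is next.

Emit:
drive_tool(
  motion=[
    [0.53,0,0,0,0,0,0.111],
    [0.53,0,0,0,0,0,0.111],
    [0.53,-0.6,-0.58,0,0,0,0],
    [0.53,-0.6,-0.58,0,0,0,0],
    [0.53,-0.6,-0.58,0,0,0,0],
    [0.53,-0.6,-0.58,0,0,0,0],
    [0.53,-0.6,-0.58,0,0,0,0],
    [0.53,-0.6,-0.58,0,0,0,0],
    [0.53,-0.6,-0.58,0,0,0,0],
    [0.53,-0.6,-0.58,0,0,0,0],
    [0.53,-0.6,-0.58,0,0,0,0],
    [0.53,0,0,0,0,0,0],
  ],
)

```text
time_s: 6.0
eef_pos: [0.452, 0.1383, 0.183]
tool_rot: [-0.0, 0.994, -0.112, -0.001]
contact_force: [0.3, -0.4, 0.3]
finger_gap: 0.0452
gripper_force: 0.0
```

```bash
python3 -c "
from h import *
goto((.452,.137,.087),-13)"
```

```text
t 6.0 pos [0.452  0.1383 0.183 ] psi -12.8 shift(cur axes) [0.012 0.034 2.4  ] turn [-0.001  0.002  0.004] shift(after turn) [0.009 0.032 2.4  ]
```

Emit:
drive_tool(
  motion=[
    [0.53,0,0.03,0.6,0,0,0],
    [0.53,0,0,0.6,0,0,0],
    [0.53,0,0,0.6,0,0,0],
    [0.53,0,0,0.6,0,0,0],
    [0.53,0.3,0,0,0,0,0],
    [0.53,0.3,0,0,0,0,0],
    [0.53,0.3,0,0,0,0,0],
    [0.53,0.3,0,0,0,0,0],
    [0.53,0.3,0,0,0,0,0],
    [0.53,0.3,0,0,0,0,0],
  ],
)

```text
time_s: 7.0
eef_pos: [0.5259, 0.1182, 0.088]
tool_rot: [-0.0, 0.994, -0.113, 0.001]
contact_force: [-1.0, -0.1, 0.0]
finger_gap: 0.0453
gripper_force: 0.5
```

Emit:
drive_tool(
  motion=[
    [0.53,0.3,0,0,0,0,0],
    [0.53,0.3,0,0,0,0,0],
    [0.53,0.3,0,0,0,0,0],
    [0.53,0.3,0,0,0,0,0],
    [0.53,0.25,0,0,0,0,0],
    [0.53,0.2,0,0,0,0,0],
    [0.53,0,0,0,0,0,0],
    [0.53,0,0,0,0,0,0],
    [0.53,0,0,-0.8,0,0,0],
    [0.53,0,0,-0.8,0,0,0],
    [0.53,0,0,-0.8,0,0,0],
  ],
)

```text
time_s: 8.1
eef_pos: [0.5877, 0.1038, 0.184]
tool_rot: [0.0, 0.994, -0.113, -0.001]
contact_force: [0.9, -0.0, 0.8]
finger_gap: 0.0452
gripper_force: 0.0
```

```bash
python3 -c "
from h import *
p=np.array([.511,.3226,0]);x=np.array([np.cos(np.radians(-13.5)),np.sin(np.radians(-13.5)),0])
print(p-.047*x);goto(p-.047*x+[0,0,.185],-13.5);print(get_obs()['contact_force'])
d=shot('scene');im=np.asarray(d['img'])[160:360,220:420];cv2.imwrite('pics/p3.png',cv2.resize(im,None,fx=3,fy=3)[:,:,::-1])"
```

```text
[0.46529861 0.33357193 0.        ]
t 8.1 pos [0.5877 0.1038 0.184 ] psi -13.0 shift(cur axes) [-4.272 -4.909 -0.02 ] turn [0.    0.002 0.011] shift(after turn) [-4.315 -4.871 -0.024]
[ 0.86361356 -0.03324606  0.79891132]
```

View pics/p3.png

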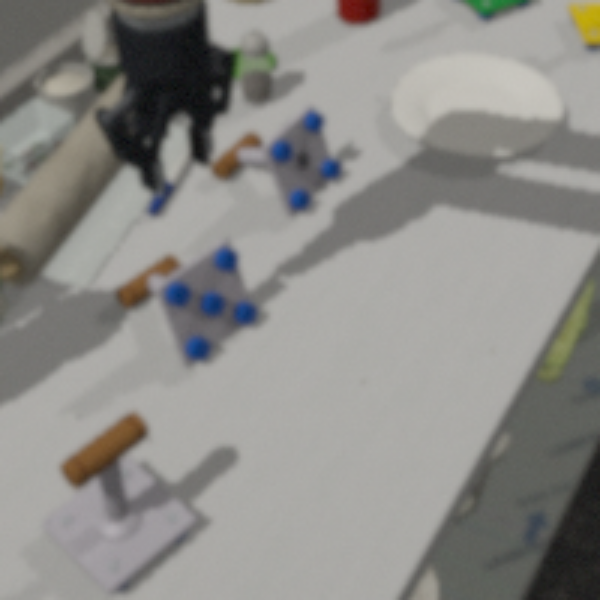

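Two stamps are lying. The middle one shows five bosses (crop centre boss at (212,303)) and the right one has a bare centre at (303,160), so the right one is the faulty one. The left stamp is still to tip.

Emit:
drive_tool(
  motion=[
    [0.53,-0.48,-0.54,0,0,0,0.011],
    [0.53,-0.48,-0.54,0,0,0,0],
    [0.53,-0.48,-0.54,0,0,0,0],
    [0.53,-0.48,-0.54,0,0,0,0],
    [0.53,-0.48,-0.54,0,0,0,0],
    [0.53,-0.48,-0.54,0,0,0,0],
    [0.53,-0.48,-0.54,0,0,0,0],
    [0.53,-0.48,-0.54,0,0,0,0],
    [0.53,-0.48,-0.54,0,0,0,0],
    [0.53,0,0,0,0,0,0],
  ],
)

```text
time_s: 9.15
eef_pos: [0.4634, 0.3355, 0.1832]
tool_rot: [-0.0, 0.993, -0.116, -0.0]
contact_force: [-0.2, 0.3, -0.3]
finger_gap: 0.0454
gripper_force: 0.0
```

Emit:
drive_tool(
  motion=[
    [0.53,0,0,0.6,0,0,0],
    [0.53,0,0,0.6,0,0,0],
    [0.53,0,0,0.6,0,0,0],
    [0.53,0,0,0.6,0,0,0],
    [0.53,0.3,0,0,0,0,0],
    [0.53,0.3,0,0,0,0,0],
    [0.53,0.3,0,0,0,0,0],
    [0.53,0.3,0,0,0,0,0],
    [0.53,0.3,0,0,0,0,0],
    [0.53,0.3,0,0,0,0,0],
  ],
)

```text
time_s: 10.15
eef_pos: [0.5374, 0.3159, 0.0881]
tool_rot: [-0.0, 0.993, -0.118, 0.001]
contact_force: [-0.9, -0.6, 0.5]
finger_gap: 0.0451
gripper_force: 0.5
```

Emit:
drive_tool(
  motion=[
    [0.53,0.3,0,0,0,0,0],
    [0.53,0.3,0,0,0,0,0],
    [0.53,0.3,0,0,0,0,0],
    [0.53,0.3,0,0,0,0,0],
    [0.53,0.25,0,0,0,0,0],
    [0.53,0.2,0,0,0,0,0],
    [0.53,0,0,0,0,0,0],
    [0.53,0,0,0,0,0,0],
    [0.53,0,0,-0.8,0,0,0],
    [0.53,0,0,-0.8,0,0,0],
    [0.53,0,0,-0.8,0,0,0],
    [0.53,-0.5,0,-0.8,0,0,0],
  ],
)

```text
time_s: 11.35
eef_pos: [0.5811, 0.3049, 0.2166]
tool_rot: [-0.0, 0.993, -0.118, 0.001]
contact_force: [-0.2, 0.5, 0.5]
finger_gap: 0.0454
gripper_force: 0.0
```

Emit:
drive_tool(
  motion=[
    [1,-0.5,0,0,0,0,0],
    [1,-0.8,0,0,0,0,0],
    [1,-0.8,0,0,0,0,0],
    [1,-0.8,0,0,0,0,0],
    [1,0,0,0,0,0,0],
  ],
)

```text
time_s: 11.85
eef_pos: [0.4637, 0.3336, 0.2152]
tool_rot: [0.0, 0.993, -0.116, -0.001]
contact_force: [0.0, 0.5, 0.4]
finger_gap: 0.0854
gripper_force: 0.0
```

Run:
```python
from h import *
o=get_obs();print(o['time_s'],o['eef_pos'],o['contact_force'])
a=shot('scene');b=shot('top')
ai=np.asarray(a['img']);bi=np.asarray(b['img'])
v=np.vstack([cv2.resize(ai[160:340,220:410],(600,568))[:330],cv2.resize(bi[180:260,150:390],(600,200))])
v=np.vstack([cv2.resize(ai[130:350,190:410],(350,350)),cv2.resize(bi[180:260,150:390],(350,117))]); v=cv2.resize(v,(450,600),interpolation=cv2.INTER_AREA)
cv2.imwrite('pics/p4.png',np.hstack([cv2.resize(ai[140:350,210:410],(400,420)),cv2.resize(np.rot90(bi[180:260,150:390]),(160,420))])[:,:,::-1])
for nm,d,box in(('top',b,(150,170,340,260)),('scene',a,(190,130,400,370))):
    im=np.asarray(d['img']).astype(int); r,g,bl=im[...,0],im[...,1],im[...,2]
    x0,y0,x1,y1=box
    for c,m,z in(('brown',(r-bl>25)&(r>g+12),.014),('blue',(bl-r>50)&(bl-g>20),.05)):
        M=np.zeros(m.shape,np.uint8);M[y0:y1,x0:x1]=m[y0:y1,x0:x1]
        n,l,s,ce=cv2.connectedComponentsWithStats(M)
        for i in range(1,n):
            if s[i,4]<8: continue
            ys,xs=np.where(l==i);e=np.linalg.svd((np.c_[xs,ys]-ce[i]).astype(float),full_matrices=False)[2][0]
            p=onz(d,*ce[i],z);q=onz(d,*(ce[i]+10*e),z)-p
            print(nm,c,ce[i].round(1),s[i,4],p.round(4) if c=='brown' else '',round(np.degrees(np.arctan(-q[0]/q[1])),1))
```

```text
11.85 [0.46372475 0.33355192 0.21523891] [0.01454518 0.47517838 0.43766106]
top brown [199.9 170.7] 28 [0.7183 0.2987 0.014 ] 2.3
top brown [203.1 183.3] 100 [0.671  0.2843 0.014 ] -14.7
top brown [312.2 181.1] 94 [ 0.6906 -0.1172  0.014 ] -3.7
top brown [256.2 188.2] 98 [0.6578 0.0893 0.014 ] -13.1
top brown [159.9 232.9] 444 [0.4848 0.4273 0.014 ] -65.5
top blue [288.  171.5] 8  14.4
top blue [184.4 200.1] 11  -13.8
top blue [302.4 199.6] 13  46.8
top blue [319.5 201. ] 12  1.5
top blue [200.4 204.2] 12  -30.7
top blue [193.5 206.2] 10  1.5
top blue [240.4 205.1] 11  -13.8
top blue [186.2 208. ] 10  1.4
top blue [301.6 207.6] 13  -44.0
top blue [256.4 209.2] 12  -30.8
top blue [318. 209.] 11  1.4
top blue [202.5 212.2] 10  1.4
top blue [248.5 211.2] 10  1.4
top blue [240.4 213.1] 11  -13.8
top blue [256.5 217.2] 10  1.4
scene brown [287.4 161.1] 9097 [ 0.9009 -0.3629  0.014 ] -33.9
scene brown [297.5 211.6] 95 [ 0.6894 -0.116   0.014 ] 0.5
scene brown [209.  222.4] 285 [0.9103 0.0704 0.014 ] -60.5
scene brown [275.6 248.1] 36 [0.6507 0.0612 0.014 ] 23.6
scene brown [222.6 249.5] 20 [0.7861 0.1436 0.014 ] 79.2
scene brown [200.5 291.1] 104 [0.7299 0.2935 0.014 ] -43.7
scene brown [217.3 298.5] 156 [0.6735 0.2897 0.014 ] -8.8
scene blue [323.8 200. ] 23  30.5
scene blue [313.3 209.7] 31  62.9
scene blue [329.5 215.9] 27  -73.4
scene blue [273.7 224.3] 19  10.4
scene blue [319.1 225.7] 29  33.6
scene blue [294.5 246.2] 38  47.3
scene blue [290.1 260.7] 43  42.4
scene blue [300.9 263.8] 37  86.1
scene blue [285.1 275.3] 42  75.9
scene blue [247.5 292.5] 31  55.4
scene blue [225.9 307.2] 65  84.1
scene blue [240.6 309.7] 58  -33.0
scene blue [254.3 311.6] 53  9.5
scene blue [234.7 326.6] 58  -38.2
```

View pics/p4.png

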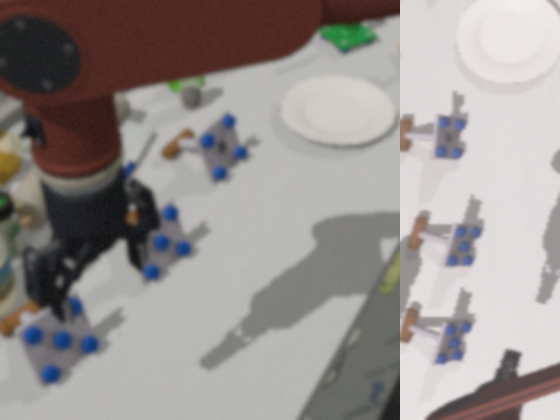

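All three lie with undersides facing the robot: the left and middle have five bosses, the right has four and a bare seat (left part of the picture, (222,147)). Next, triangulate the faulty stamp and the plate.

```bash
cat >> h.py <<'E'
def tri(d1,p1,d2,p2):
    A=[];B=[]
    for d,p in((d1,p1),(d2,p2)):
        c,r=ray(d,*p);r=r/np.linalg.norm(r);P=np.eye(3)-np.outer(r,r);A.append(P);B.append(P@c)
    return np.linalg.lstsq(np.vstack(A),np.hstack(B),rcond=None)[0]
def Rt(psi,tilt):
    return Ro.from_euler('z',psi,degrees=True).as_matrix()@Ro.from_euler('y',tilt,degrees=True).as_matrix()@np.diag([1,-1,-1.])
def go2(p,psi,tilt):
    o=get_obs();q=o['tool_rot'];R=Ro.from_quat([q[1],q[2],q[3],q[0]]).as_matrix();T=Rt(psi,tilt);w=np.array(p)-o['eef_pos']
    print('t',round(o['time_s'],2),o['eef_pos'].round(4),'turn',(Ro.from_matrix(R.T@T).as_rotvec(degrees=True)/45).round(3),'shift before',(R.T@w/.04).round(3),'after',(T.T@w/.04).round(3))
E
python3 - <<'E'
from h import *
a=shot('scene');b=shot('top')
o=tri(a,(321.4,212.8),b,(310.4,204.3)); bar=tri(a,(297.5,211.6),b,(312.2,181.1)); print('o',o,'bar',bar)
zax=bar-o;print('len',np.linalg.norm(zax),'yaw',np.degrees(np.arctan2(zax[1],zax[0])))
s=o+zax*60/108;print('stem',s)
for nm,d,box in(('top',b,(340,200,402,270)),('scene',a,(345,172,412,218))):
    im=np.asarray(d['img']).astype(np.uint8);x0,y0,x1,y1=box
    g=cv2.cvtColor(im,cv2.COLOR_RGB2HSV)[y0:y1,x0:x1]
    m=cv2.Canny(cv2.cvtColor(im,cv2.COLOR_RGB2GRAY)[y0:y1,x0:x1],40,100)
    ys,xs=np.where(m>0);h=cv2.convexHull(np.c_[xs,ys].astype(np.float32))
    e=cv2.fitEllipse(h);print(nm,e,onz(d,e[0][0]+x0,e[0][1]+y0,.018))
T=Rt(-3.6,15)
tcp=s+T[:,2]*.019
print('tcp',tcp);go2([tcp[0]+.04,tcp[1],.20],-3.6,15)
E
```

```text
o [ 0.5953043  -0.11168358  0.04929277] bar [ 0.69084642 -0.11754394  0.01228721]
len 0.102625790807607 yaw -3.5100044596454
stem [ 0.64838326 -0.11493933  0.02873413]
top ((30.122819900512695, 35.39834976196289), (54.972923278808594, 58.61784362792969), 125.0629653930664) [ 0.49203942 -0.33378365  0.018     ]
scene ((34.30134201049805, 24.228893280029297), (38.01176452636719, 60.0072135925293), 96.59219360351562) [ 0.48492389 -0.32008112  0.018     ]
tcp [ 0.6434754  -0.11463056  0.01038154]
t 12.05 [0.4682 0.3324 0.2156] turn [-0.029 -0.334 -0.219] shift before [7.842 9.611 0.393] after [ 5.968 10.816 -1.195]
```

Emit:
drive_tool(
  motion=[
    [1,0,0,0,-0.01,-0.111,-0.073],
    [1,0,0,0,-0.01,-0.111,-0.073],
    [1,0,0,0,-0.009,-0.112,-0.073],
    [1,0.4,0.72,-0.08,0,0,0],
    [1,0.4,0.72,-0.08,0,0,0],
    [1,0.4,0.72,-0.08,0,0,0],
    [1,0.4,0.72,-0.08,0,0,0],
    [1,0.4,0.72,-0.08,0,0,0],
    [1,0.4,0.72,-0.08,0,0,0],
    [1,0.4,0.72,-0.08,0,0,0],
    [1,0.4,0.72,-0.08,0,0,0],
    [1,0.4,0.72,-0.08,0,0,0],
  ],
)

```text
time_s: 13.25
eef_pos: [0.5988, 0.0623, 0.2052]
tool_rot: [-0.004, 0.991, -0.032, -0.131]
contact_force: [-0.1, -0.2, 0.4]
finger_gap: 0.0856
gripper_force: 0.0
```

Emit:
drive_tool(
  motion=[
    [1,0.4,0.72,-0.08,0,0,0],
    [1,0.4,0.72,-0.08,0,0,0],
    [1,0.4,0.72,-0.08,0,0,0],
    [1,0.4,0.72,-0.08,0,0,0],
    [1,0.4,0.72,-0.08,0,0,0],
    [1,0.4,0.72,-0.08,0,0,0],
    [1,0,0,0,0,0,0],
    [1,0,0,0,0,0,0],
  ],
)

```text
time_s: 14.05
eef_pos: [0.6843, -0.1156, 0.1981]
tool_rot: [-0.005, 0.991, -0.032, -0.132]
contact_force: [0.6, 0.1, 0.1]
finger_gap: 0.0856
gripper_force: 0.0
```

```bash
python3 -c "
from h import *
go2((.641,-.1145,.012),-3.6,15)"
```

```text
t 14.05 [ 0.6843 -0.1156  0.1981] turn [-0.001  0.003 -0.003] shift before [0.169 0.046 4.773] after [0.158 0.041 4.774]
```

Emit:
drive_tool(
  motion=[
    [1,0.16,0.04,0.6,0,0,0],
    [1,0,0,0.6,0,0,0],
    [1,0,0,0.6,0,0,0],
    [1,0,0,0.6,0,0,0],
    [1,0,0,0.6,0,0,0],
    [1,0,0,0.6,0,0,0],
    [1,0,0,0.4,0,0,0],
    [1,0,0,0.4,0,0,0],
    [1,0,0,0.37,0,0,0],
    [1,0,0,0,0,0,0],
  ],
)

```text
time_s: 15.05
eef_pos: [0.639, -0.1123, 0.011]
tool_rot: [-0.005, 0.991, -0.031, -0.133]
contact_force: [-1.1, -0.2, -0.3]
finger_gap: 0.0854
gripper_force: 0.0
```

Emit:
drive_tool(
  motion=[
    [0,0,0,0,0,0,0],
    [0,0,0,0,0,0,0],
    [0,0,0,0,0,0,0],
    [0,0,0,0,0,0,0],
    [0,0,0,0,0,0,0],
    [0,0,0,0,0,0,0],
    [0,0,0,0,0,0,0],
    [0,0,0,0,0,0,0],
  ],
  newtons=50,
)

```text
time_s: 15.85
eef_pos: [0.6416, -0.1135, 0.0145]
tool_rot: [-0.004, 0.991, -0.031, -0.13]
contact_force: [0.9, -2.3, 6.1]
finger_gap: 0.0161
gripper_force: 48.8
```

Emit:
drive_tool(
  motion=[
    [0,-0.05,0,-0.2,0,0,0],
    [0,-0.1,0,-0.4,0,0,0],
    [0,-0.1,0,-0.4,0,0,0],
    [0,-0.1,0,-0.4,0,0,0],
    [0,-0.1,0,-0.4,0,0,0],
    [0,-0.1,0,-0.4,0,0,0],
    [0,0,0,0,0,0,0],
    [0,0,0,0,0,0,0],
  ],
)

```text
time_s: 16.65
eef_pos: [0.6429, -0.1131, 0.1048]
tool_rot: [-0.004, 0.991, -0.031, -0.13]
contact_force: [0.4, 0.6, -5.6]
finger_gap: 0.0159
gripper_force: 48.7
```

```bash
python3 -c "
from h import *
go2((.493,-.333,.11),-3.6,15);o=get_obs();print(o['finger_gap'],o['gripper_force'],o['contact_force'],o['torque'])
d=shot('scene');im=np.asarray(d['img'])[130:330,220:420];cv2.imwrite('pics/p5.png',cv2.resize(im,None,fx=3,fy=3)[:,:,::-1])"
```

```text
t 16.65 [ 0.6429 -0.1131  0.1048] turn [ 0. -0.  0.] shift before [-3.314  5.721  0.754] after [-3.313  5.721  0.753]
0.01591630787698406 48.7171196937561 [ 0.39258512  0.61450138 -5.55515231] [-0.04464981 -0.42590496 -0.03711507]
```

View pics/p5.png

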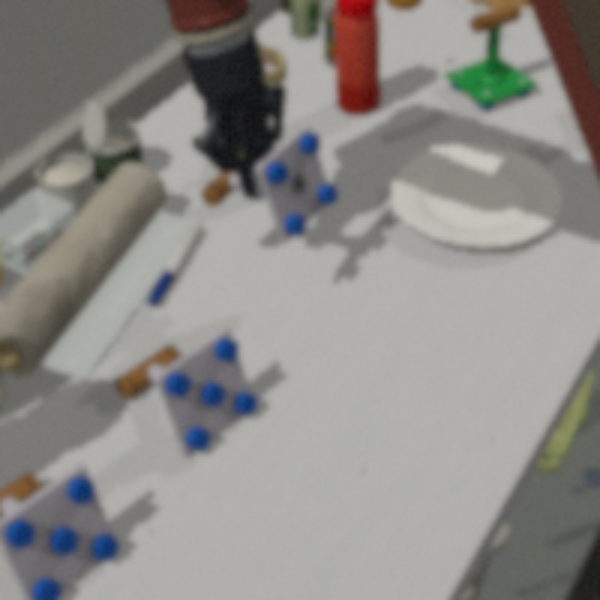

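The faulty stamp (four bosses, bare centre at crop (297,185)) is held level, and both sound stamps are lying undisturbed. Carrying it to above the plate.

Emit:
drive_tool(
  motion=[
    [0,-0.15,0.24,0.03,0,0,0],
    [0,-0.29,0.5,0.065,0,0,0],
    [0,-0.29,0.5,0.065,0,0,0],
    [0,-0.29,0.5,0.065,0,0,0],
    [0,-0.29,0.5,0.065,0,0,0],
    [0,-0.29,0.5,0.065,0,0,0],
    [0,-0.29,0.5,0.065,0,0,0],
    [0,-0.29,0.5,0.065,0,0,0],
    [0,-0.29,0.5,0.065,0,0,0],
    [0,-0.29,0.5,0.065,0,0,0],
    [0,-0.29,0.5,0.065,0,0,0],
    [0,-0.29,0.48,0.065,0,0,0],
  ],
)

```text
time_s: 17.9
eef_pos: [0.4897, -0.3336, 0.1089]
tool_rot: [-0.005, 0.991, -0.031, -0.132]
contact_force: [0.2, -0.8, -4.6]
finger_gap: 0.0166
gripper_force: 48.7
```

Emit:
drive_tool(
  motion=[
    [0,0,0,0,0,0,0],
    [0,0,0,0,0,0,0],
    [0,0,0,0,0,0,0],
  ],
)

```text
time_s: 18.2
eef_pos: [0.4914, -0.3322, 0.1094]
tool_rot: [-0.005, 0.991, -0.031, -0.131]
contact_force: [-0.4, 0.1, -4.7]
finger_gap: 0.0159
gripper_force: 48.9
```

Run:
```python
from h import *
go2((.492,-.333,.022),-3.6,15)
a=shot('scene');b=shot('top')
E_={}
for nm,d in(('top',b),('scene',a)):
    u,v=proj(d,get_obs()['eef_pos']);im=np.asarray(d['img']).astype(int);r,g,bl=im[...,0],im[...,1],im[...,2]
    print(nm,'tcp px',u.round(),v.round())
    x0,y0,x1,y1=[int(k) for k in(u-45,v-45,u+45,v+45)]
    for c,m in(('brown',(r-bl>25)&(r>g+12)),('blue',(bl-r>50)&(bl-g>20))):
        M=np.zeros(m.shape,np.uint8);M[y0:y1,x0:x1]=m[y0:y1,x0:x1]
        n,l,s,ce=cv2.connectedComponentsWithStats(M)
        for i in range(1,n):
            if s[i,4]>7: print(c,ce[i].round(1),s[i,4])
v=np.hstack([cv2.resize(np.asarray(a['img'])[130:250,310:450],(420,360)),cv2.resize(np.asarray(b['img'])[170:290,320:440],(360,360))])
cv2.imwrite('pics/p6.png',v[:,:,::-1])
```

```text
t 18.2 [ 0.4914 -0.3322  0.1094] turn [-0.001  0.003  0.   ] shift before [0.587 0.02  2.106] after [0.582 0.018 2.107]
top tcp px 374.0 233.0
brown [366.4 234.1] 3568
brown [375.3 210.2] 28
brown [391.7 207.7] 23
scene tcp px 381.0 172.0
brown [340.  146.5] 463
brown [354.1 128.6] 78
brown [392.8 129.8] 173
brown [420.2 155.5] 289
brown [366.1 169.6] 59
blue [396.4 155.3] 23
blue [388.8 163.8] 25
blue [400.5 171.5] 20
blue [392.9 180.3] 24
```

View pics/p6.png

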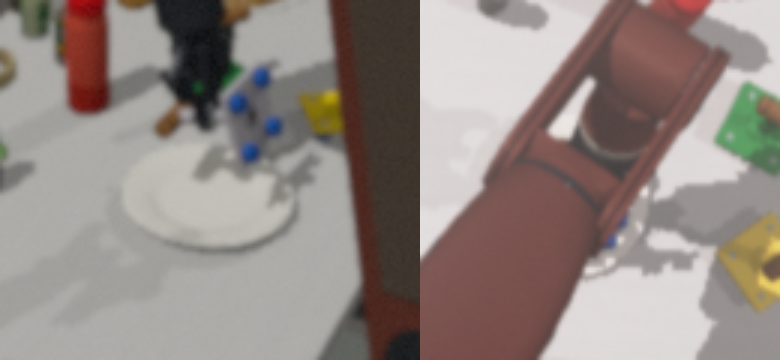

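The stamp is over the plate at left-half (250,115), still in its lying pose. Lowering it.

Emit:
drive_tool(
  motion=[
    [0,0.1,0.02,0.36,0,0,0],
    [0,0.1,0,0.36,0,0,0],
    [0,0.1,0,0.36,0,0,0],
    [0,0.1,0,0.36,0,0,0],
    [0,0.05,0,0.2,0,0,0],
    [0,0.03,0,0.12,0,0,0],
    [0,0,0,0,0,0,0],
    [0,0,0,0,0,0,0],
  ],
)

```text
time_s: 19.1
eef_pos: [0.4922, -0.334, 0.0376]
tool_rot: [-0.004, 0.991, -0.031, -0.131]
contact_force: [0.3, -0.7, -4.0]
finger_gap: 0.0164
gripper_force: 48.9
```

Run:
```python
from h import *
o=get_obs();p=o['eef_pos'];print(p,o['contact_force'])
a=shot('scene');im=np.asarray(a['img']).astype(int);r,g,bl=im[...,0],im[...,1],im[...,2]
print('pred origin',proj(a,p+[-.0525,.002,.034]),'bar',proj(a,p+[.049,-.0037,-.0022]))
for c,m in(('brown',(r-bl>25)&(r>g+12)),('blue',(bl-r>50)&(bl-g>20))):
    M=np.zeros(m.shape,np.uint8);M[150:230,350:415]=m[150:230,350:415]
    n,l,s,ce=cv2.connectedComponentsWithStats(M)
    for i in range(1,n):
        if s[i,4]>7: print(c,ce[i].round(1),s[i,4])
```

```text
[ 0.49219304 -0.33395162  0.03755982] [ 0.27319621 -0.68304414 -4.04891652]
pred origin [394.17322729 185.47258871] bar [366.97930946 185.04404084]
brown [412.5 165.7] 33
brown [364.9 187.4] 56
blue [394.5 173.5] 20
blue [387.  182.3] 24
blue [398.5 188.8] 18
blue [390.9 197.8] 22
```

Emit:
drive_tool(
  motion=[
    [0,0.02,0,0.09,0,0,0],
    [0,0.02,0,0.08,0,0,0],
    [0,0.015,0,0.06,0,0,0],
    [0,0.01,0,0.05,0,0,0],
    [0,0,0,0,0,0,0],
  ],
)

```text
time_s: 19.65
eef_pos: [0.493, -0.3341, 0.0272]
tool_rot: [-0.003, 0.991, -0.031, -0.13]
contact_force: [3.5, 1.6, 5.4]
finger_gap: 0.0161
gripper_force: 49.9
```

Emit:
drive_tool(
  motion=[
    [0,0.01,0,0.04,0,0,0],
    [0,0.01,0,0.04,0,0,0],
    [0,0,0,0,0,0,0],
  ],
)

```text
time_s: 19.95
eef_pos: [0.4935, -0.3345, 0.0256]
tool_rot: [-0.003, 0.991, -0.031, -0.129]
contact_force: [4.3, 2.8, 12.1]
finger_gap: 0.0163
gripper_force: 50.7
```

It has made contact with the plate. I'll ease off a little and release.

Emit:
drive_tool(
  motion=[
    [0,-0.01,0,-0.05,0,0,0],
    [0.3,0,0,0,0,0,0],
    [0.4,0,0,0,0,0,0],
    [0.6,0,0,0,0,0,0],
    [0.7,0,0,0,0,0,0],
    [0.7,0,0,0,0,0,0],
    [0.7,0,0,0,0,0,0],
    [0.7,0,0,0,0,0,0],
  ],
)

```text
time_s: 20.75
eef_pos: [0.4914, -0.3336, 0.0242]
tool_rot: [-0.004, 0.991, -0.031, -0.131]
contact_force: [-0.8, 0.7, 0.4]
finger_gap: 0.0594
gripper_force: 0.0
```

Emit:
drive_tool(
  motion=[
    [0.7,0,0,-0.2,0,0,0],
    [0.7,0,0,-0.4,0,0,0],
    [0.7,0,0,-0.6,0,0,0],
    [0.7,0,0,-0.8,0,0,0],
    [0.7,0,0,-0.8,0,0,0],
    [0.7,0,0,-0.8,0,0,0],
    [0.7,0,0,-0.8,0,0,0],
    [0.7,0,-0.8,0,0,0,0],
    [0.7,0,-0.8,0,0,0,0],
    [0.7,0,-0.8,0,0,0,0],
    [0.7,0,-0.8,0,0,0,0],
    [0.7,0,-0.8,0,0,0,0],
  ],
)

```text
time_s: 21.95
eef_pos: [0.5478, -0.1756, 0.1962]
tool_rot: [-0.004, 0.991, -0.031, -0.13]
contact_force: [-0.0, 0.2, -0.7]
finger_gap: 0.0604
gripper_force: 0.0
```

Emit:
drive_tool(
  motion=[
    [0.7,0,-0.8,0,0,0,0],
    [0.7,-0.4,-0.6,0,0,0,0],
    [0.7,-0.6,-0.4,0,0,0,0],
    [0.7,-0.6,-0.4,0,0,0,0],
    [0.7,0,0,0,0,0,0],
    [0.7,0,0,0,0,0,0],
  ],
)

```text
time_s: 22.55
eef_pos: [0.4918, -0.085, 0.2126]
tool_rot: [-0.004, 0.991, -0.031, -0.13]
contact_force: [0.7, 0.1, -0.5]
finger_gap: 0.0596
gripper_force: 0.0
```

Run:
```python
from h import *
o=get_obs();print(o['time_s'],o['eef_pos'],o['contact_force'])
a=shot('scene');b=shot('top')
v=np.hstack([cv2.resize(np.asarray(a['img'])[130:350,180:440],(425,360)),cv2.resize(np.asarray(b['img'])[180:280,300:400],(360,360))])
cv2.imwrite('pics/p7.png',v[:,:,::-1])
```

```text
22.55 [ 0.49182648 -0.08502695  0.21264104] [ 0.6880796   0.13268859 -0.50369443]
```

View pics/p7.png

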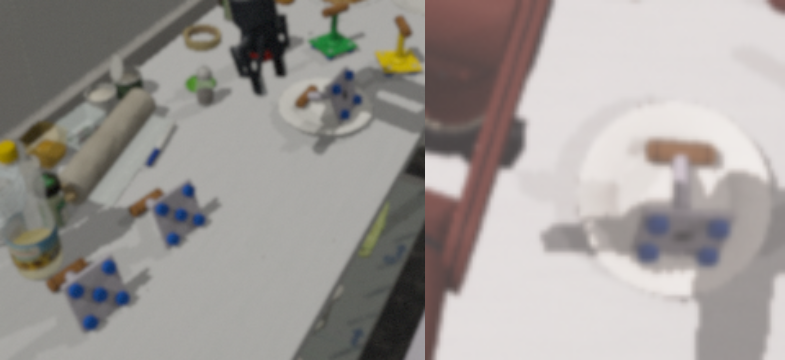

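The faulty stamp lies centred on the plate: right half, bar (682,152), bosses (683,240), plate centre about (680,198). The two sound stamps, the bottle, the jar and the shaker are all undisturbed, and the arm is clear. Handing in.

```bash
python3 -c "
from h import *
print(workorder.close_job())"
```

```text
the job is handed in; nothing more can be done
None
```

I tipped all three stamps away from the robot, set the faulty one (the right-hand stamp, centre boss missing) down in the middle of the white plate, left the two sound ones lying where they fell with the bottle, jar and shaker undisturbed, and handed the job in at about 23 s of the 67 s; no verdict was shown.

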